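Hold the gas-cell clamp open past its click

TASK

The gas-cell clamp on the optical table is locked by a white transport chock wedged behind its sprung arm: take the chock out and stand it upright in the open grey parts tray. Then push the arm by its upright post back, away from the glass cell, past the ratchet click and on until it is practically at the end stop, and finish while holding it there against its spring with your fingers, because the ratchet alone lets it sink back part way. Do not shift the glass cell or disturb the other things lying about.

Things in the scene. Friction and masses are not known exactly. Their poses are not given: they have to be found in the camera images.
- clamp_base: Fixed dark steel base plate, 240 (x) x 290 (y) x 12 mm, on the table; yaw within 0.35 rad. Origin at table height, 5 mm to +y of its middle. In its frame (mm): arm's vertical hinge axis at x 0, y -90; glass cell lies along y at x -31 on saddles up to z 48; spring pawl slider in a guide up to z 48, x 65..118, y -90. Only the push post (z 125) and the chock (z 100) stand above z 78.
- clamp_hinge (a joint): Arm swing about its vertical hinge, rad: -0.02 to 0 at rest on the glass cell, growing as it swings back (clockwise from above) to 0.50 at the end stop. The chock blocks it at about 0.05. Ratchet clicks at about 0.31: let go after that, the pawl catches the arm at 0.30. Force at the post: 3 N at rest, 8 to 10 N at the stop, the pawl adds about 2 N just before the click.
- tension_arm: The sprung arm: flat aluminium bar 222 mm long, 18 mm wide, faces at z 62 and 72 mm. Origin on the hinge axis at table height; +y points along the bar to the post, +x is the way it moves when pushed back (at rest parallel to the base's axes). A black roller, 24 mm across, hangs under the bar at y 94 and touches the glass cell at rest.
- push_post (a point): Centre of the top end of the upright steel push post (16 mm diameter, from z 72 to z 125 mm) on the bar, 190 mm from the hinge axis, at x 0, y 190 in the arm's frame. Clear space for closed or open fingers in front of it (arm's -x side) and behind it.
- stop_face (a point): Middle of the top front edge of the fixed grey end-stop block (22 x 24 mm, top at z 74 mm) on the base plate, behind the arm and the chock.
- chock: Loose white plastic chock, about 0.11 kg, standing on the base plate (z 12 mm) between bar and end stop, about 2 mm play each side. Block 40 (x) x 30 (y) x 62 mm high, on it a centred grip tab 26 (x) x 14 (y) x 26 mm high (total 88 mm). Origin: centre of its underside, z up. Pinch the tab across y from above.
- tray: Fixed open grey parts tray 140 x 140 mm, 28 mm high, walls 4 mm, empty, to the left or right of the clamp. Origin: centre of its underside.
- tray_in (a point): Centre of the tray's inner floor, axes parallel to the tray's sides (inside 132 x 132 mm).
- cell_middle (a point): Middle of the loose, fragile glass gas cell (tube 36 mm diameter, steel end rings, 106 mm long overall), lying along the base's y on the clamp's saddles. Leave it there.
- centring_ring: Bystander: loose flat steel ring, 40 mm across, 8 mm high, on the front part of the base plate. Origin under its centre.
- lens_tube: Bystander: loose aluminium cylinder 25 mm across, 36 mm high, standing on the front part of the base plate. Origin under its centre.
- lens_mount: Bystander: lens in a black square frame on a post and round foot 56 mm across, 108 mm high, on the table beyond the clamp. Origin under its foot.
- desiccant_jar: Bystander: closed glass jar 64 mm across, 75 mm high, on the table beyond the clamp. Origin under its centre.
- hex_driver: Bystander: black-handled hand driver about 170 mm long, lying on the table left of the clamp.
- detector: Bystander: black round detector head 76 mm across, 51 mm high, on the table on the side where the tray is not. Origin under its centre.
Things that resemble listed ones, but are neither listed nor needed, are in the scene too. What is shaped like the chock but pink is not meant.

How it is judged:
By the outcome, as a careful person would: the job done as asked, in the order asked, and still so for the second after the job is handed in, while the arm keeps its last pose, push and grip.
It also fails if it takes over 67 s, if anything falls off the work surface, if the arm or the gripper's body presses on something with over 40 N, if the wrist force passes 120 N, or if a joint passes its speed limit or range.

ROBOT

A 7-joint arm with a two-finger parallel gripper is mounted at the origin on the work surface. World frame = base frame: x ahead of the robot, y to its left, z up, the work surface at z = 0. Lengths are in m, angles in rad, forces in N, time in s.
With the tool pointing down it reaches from about 0.425 to 0.925 m from the base axis. Payload 6.8 kg.
Tool frame: the origin (TCP) lies on the front face of the gripper's body, between the roots of the fingers; the fingertips stand 73 mm ahead of it and the grasp point (between the pads) lies 54 mm ahead of it (env.nose_length is the distance from the TCP to the fingertips, in m); z points along the fingers, y is the line along which they close (so a half turn about z gives the same grasp; the last joint's range is limited). The gripper opens to 85 mm and grips with 20 to 120 N. Pads are 22 mm wide; open, the fingers measure 114 mm over their backs; the gripper's body (76 mm by 85 mm) begins 54 mm behind the grasp point. The pads swing forward as they close: fully open they stand 13 mm farther back than shut.
Start: joints at [1.045, 0.477, 0.022, 1.555, -0.011, 1.109, -0.083], TCP at [0.274, -0.617, 0.304] pointing down, gripper open.
Joint ranges: [-2.96, 2.96], [-0.34, 2.1], [-1.41, 1.46], [0.24, 2.44], [-1.37, 4.51], [0.17, 1.92], [-2.96, 2.96]. Speed limits (rad/s): [2.39, 2.39, 3.14, 3.14, 3.14, 3.14, 3.14].

INTERFACE

Orientations are given as a unit quaternion [w, x, y, z].
In Python, from cell import env, kin, camera, calibration, job gives the robot as it stands. The module is installed in compiled form; this text tells all that it offers. Calls block until the motion is done:
- env.reach(position, orientation): joint-space move of the TCP to a pose.
- env.movel(position, velocity=0.15, rot=None, stop_force=None): straight line of the TCP; rot=None keeps the orientation; velocity is the mean speed in m/s. With stop_force (N) it stops when the force on the tool has changed by that much, and returns True; else False.
- env.goto_joints(angles): joint-space move.
- env.grip(opening, f_grip=None): finger opening in m; f_grip is the grip in N (None keeps the last); returns when the fingers have stopped.
- env.dwell(seconds).
- kin.inverse_kinematics(position, orientation): joint angles nearest the present ones, or None.
- env.get_state(): the state.
- camera(name): name is "scene" or "top" or "wrist"; returns (picture, depth): 420x560x3 uint8, blue, green, red; 420x560 float32, m along the optical axis (not along the pixel's ray), 0 where there is no reading.
- calibration(name): a dict with "fx", "fy", "cx", "cy" (pixels), "rvec" (rotation vector, rad) and "tvec" (3), from world to camera coordinates, as OpenCV has them. Camera axes: x right, y down, z forward; pixel columns grow to the right and rows downward; lengths in m; the calibration is good to about 2 mm. The wrist camera is an equidistant fisheye: a pixel r from the principal point sees the ray r / f radians off the axis. A picture is of the moment at which its call begins: read the wrist's pose just before it. calibration takes no time and is no camera call; for the wrist camera it gives the pose at the moment of the call.
A pose or a line that the arm cannot do raises env.PlanningError and nothing moves.
- job.job_done(): hands the job in; it is judged then, once.
The state is a dict: "time": time; "qpos": joint angles; "joint_velocities": joint speeds; "joint_torque": joint torques, N m; "tcp_pos": TCP position; "orientation": TCP orientation; "force": force on the tool from outside, world axes, zero at the start; "torque": the same for the moment, N m; "opening": finger opening in m; "gripper_force": force on a finger pad.
Only numpy, scipy, OpenCV 4.12 (cv2) and the standard library are available. Lean on these libraries where they do the work, as an engineer would, in place of code of your own. Each camera call takes 0.05 s, during which the arm holds its last target. There are 200 camera calls.

## Working session

There is one attempt and no reset: what is moved stays moved. The work goes in short steps, each a Python script; the robot and the scene stay as the last script left them, time stands still between calls to the robot, and variables do not carry over. Pictures are saved under pics/ and viewed, at most 10 in all, crops included, and the job is handed in when it is done.

```bash
mkdir -p pics; cat > h.py <<'E'
import numpy as np, cv2
from cell import env, kin, camera, calibration, job
def shot(n,f):
    c=calibration(n); im,d=camera(n); cv2.imwrite(f'pics/{f}.png',im); np.savez(f'pics/{f}.npz',im=im,d=d,**{k:np.array(v) for k,v in c.items()}); return im,d,c
def world(f,u,v):
    z=np.load(f'pics/{f}.npz'); R=cv2.Rodrigues(z['rvec'].astype(float))[0]; t=z['tvec'].ravel()
    u=np.atleast_1d(u);v=np.atleast_1d(v)
    d=z['d'][v.astype(int),u.astype(int)]
    p=np.stack([(u-z['cx'])/z['fx']*d,(v-z['cy'])/z['fy']*d,d],-1)
    return (p-t)@R
E
python3 - <<'E'
from h import *
for n in('scene','top'):
    im,d,c=shot(n,n+'0'); print(c,(d==0).mean())
print(env.get_state())
E
```

```text
{'fx': 491.41637253160064, 'fy': 491.41637253160064, 'cx': 276.3127521843567, 'cy': 203.79417648331284, 'rvec': array([ 2.07891159,  0.87992416, -0.41224874]), 'tvec': array([-0.40103704, -0.19371933,  1.63745248])} 0.004204931972789116
{'fx': 540.7064695113147, 'fy': 540.7064695113147, 'cx': 275.1030073427348, 'cy': 203.6655456501416, 'rvec': array([ 2.16672748, -2.16089205,  0.09956624]), 'tvec': array([0.01004762, 0.57989333, 1.47756707])} 0.004175170068027211
{'time': 0.1, 'qpos': array([ 1.04488126,  0.47770806,  0.0223423 ,  1.55630894, -0.01150475,
        1.10930758, -0.08308391]), 'joint_velocities': array([-0.00104593, -0.00126234,  0.00069399, -0.00334764, -0.0006895 ,
        0.00138118,  0.00101937]), 'joint_torque': array([ 3.10364587e-03, -5.97758460e+01,  1.61282770e+00, -2.81954098e+01,
        1.27027952e-02,  4.99936737e-03, -3.21406458e-05]), 'tcp_pos': array([ 0.27373014, -0.61657115,  0.30304756]), 'orientation': array([-7.71047141e-04,  9.78254147e-01,  2.07408249e-01, -2.20350996e-04]), 'force': array([-0.74123395,  0.01265616,  0.27336876]), 'torque': array([0.03060528, 0.03582171, 0.03243181]), 'gripper_force': 0.0, 'opening': 0.08517455593365714}
```

View pics/scene0.png

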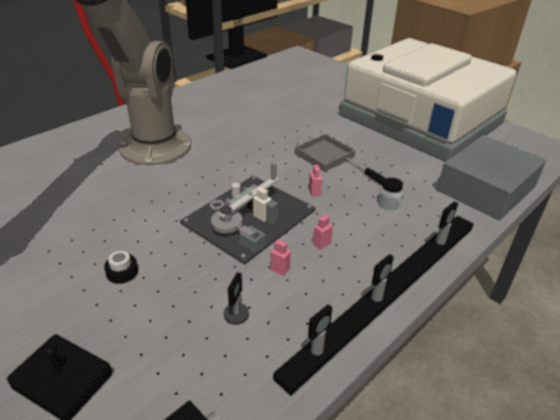

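View pics/top0.png

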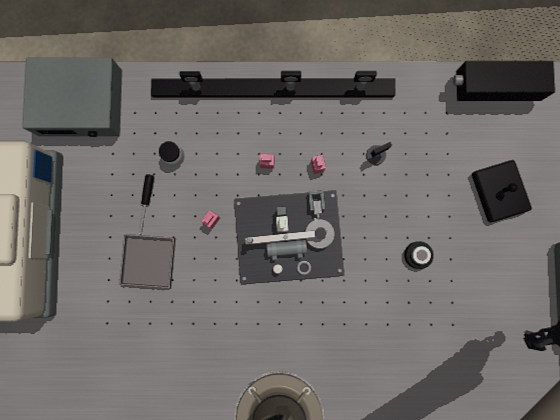

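The top view shows the clamp at (290,237), with its post at about (249,241) and hinge at (320,233). The tray is at (148,261). Chock candidates are the white one at (283,221) between bar and stop, and pink ones at (266,160), (318,163) and (211,219). The white one fits, so I'm confirming it with enlarged crops.

```bash
python3 - <<'E'
from h import *
a=cv2.imread('pics/top0.png')[185:290,230:350]; a=cv2.resize(a,None,fx=5,fy=5,interpolation=cv2.INTER_CUBIC)
b=cv2.imread('pics/scene0.png')[155:265,175:325]; b=cv2.resize(b,None,fx=5,fy=5,interpolation=cv2.INTER_CUBIC)
cv2.imwrite('pics/tc.png',a);cv2.imwrite('pics/sc.png',b)
for n,pts in dict(top0=[(283,222),(283,211),(249,241),(320,233),(148,261),(122,236),(174,237),(126,288),(170,289),(237,201),(334,193),(342,273),(243,281),(285,238)]).items():
    for p in pts: print(n,p,world(n,*p).round(4))
E
```

```text
top0 (283, 222) [[ 0.5237 -0.0102  0.1034]]
top0 (283, 211) [[ 0.5559 -0.0103  0.0689]]
top0 (249, 241) [[0.4726 0.0781 0.1237]]
top0 (320, 233) [[ 0.4958 -0.1091  0.0838]]
top0 (148, 261) [[0.4197 0.3682 0.0064]]
top0 (122, 236) [[4.899e-01 4.455e-01 3.000e-04]]
top0 (174, 237) [[ 0.4876  0.2983 -0.0025]]
top0 (126, 288) [[ 0.3439  0.4308 -0.0042]]
top0 (170, 289) [[0.3419 0.3056 0.0011]]
top0 (237, 201) [[0.5884 0.1189 0.0182]]
top0 (334, 193) [[ 0.6116 -0.1538  0.0179]]
top0 (342, 273) [[ 0.3883 -0.1747  0.0135]]
top0 (243, 281) [[0.3653 0.1003 0.0135]]
top0 (285, 238) [[ 0.4825 -0.0157  0.0771]]
```

View pics/tc.png

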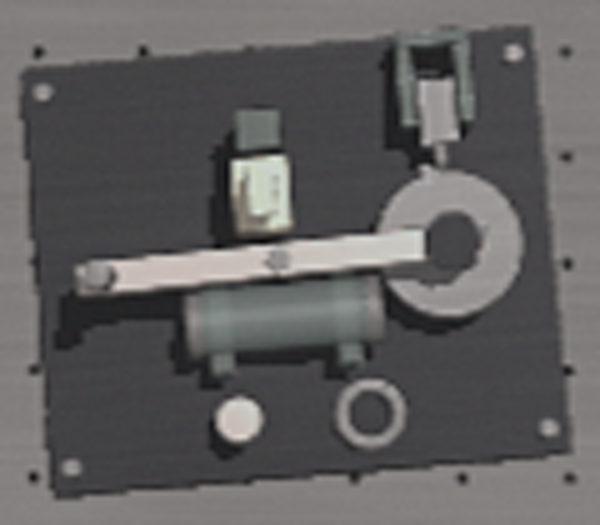

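View pics/sc.png

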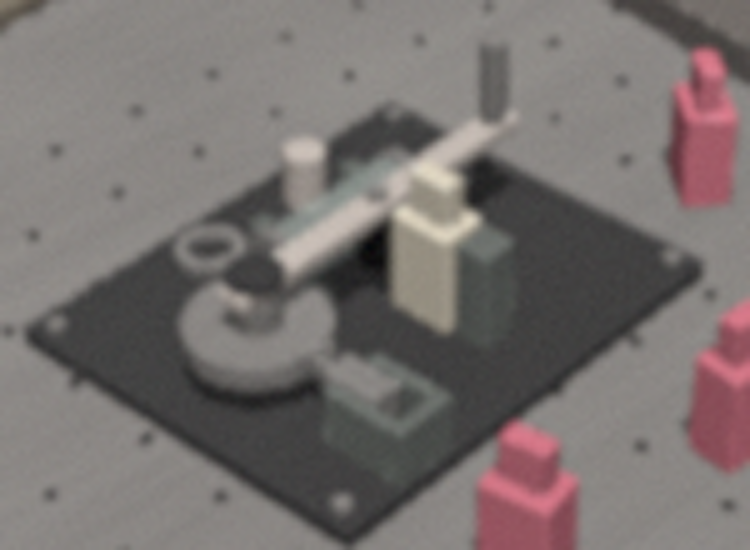

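The crop confirms the white chock: its tab is at crop (262,195), between bar and stop, with the bar arm and post at (95,275). Base yaw from the screws is about 0.084. Next I hover above it and measure with the wrist camera.

```bash
cat >> h.py <<'E'
def Q(yaw): return [0,np.cos(yaw/2),np.sin(yaw/2),0]   # tool down, tool x at angle yaw, tool y = -(base y)
def ray(f,u,v):
    z=np.load(f'pics/{f}.npz'); R=cv2.Rodrigues(z['rvec'].astype(float))[0]; t=z['tvec'].ravel()
    a,b=u-z['cx'],v-z['cy']; r=np.hypot(a,b); th=r/z['fx']
    d=np.array([a/r*np.sin(th),b/r*np.sin(th),np.cos(th)])
    return -R.T@t, R.T@d
def tri(o):  # rays [(f,u,v)...]
    A=np.zeros((3,3));B=np.zeros(3)
    for x in o:
        c,d=ray(*x); P=np.eye(3)-np.outer(d,d); A+=P;B+=P@c
    return np.linalg.solve(A,B)
E
python3 - <<'E'
from h import *
env.reach([0.50,-0.01,0.30],Q(.084)); shot('wrist','w1')
env.movel([0.50,0.05,0.30],velocity=.2); im,d,c=shot('wrist','w2'); print(env.get_state()['time'],c)
cv2.imwrite('pics/w12.png',np.hstack([cv2.imread(f'pics/w{i}.png')[:,80:480] for i in(1,2)]))
E
```

```text
2.9583 {'fx': 325.19226210127806, 'fy': 325.19226210127806, 'cx': 282.8550281113507, 'cy': 208.47832524138218, 'rvec': array([-2.14758242,  1.9705649 ,  0.28695249]), 'tvec': array([0.00686938, 0.44407589, 0.51794119])}
```

View pics/w12.png

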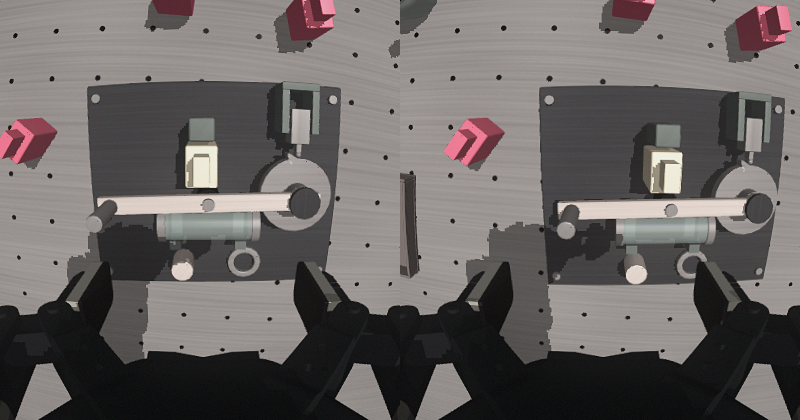

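Both wrist views show the chock tab at w1 (280,168) and w2 (345,175), and the post top at w1 (175,225) and w2 (246,229). I'm enlarging these to read corners.

```bash
python3 - <<'E'
from h import *
def c(n,x,y,w,h,k): return cv2.resize(cv2.imread(f'pics/{n}.png')[y:y+h,x:x+w],None,fx=k,fy=k,interpolation=cv2.INTER_NEAREST)
a=np.hstack([c('w1',250,110,64,90,6),c('w2',310,110,64,90,6)])
cv2.imwrite('pics/e1.png',a)
b=np.hstack([c('w1',160,190,64,50,6),c('w2',230,190,64,50,6)])
cv2.imwrite('pics/e2.png',b)
E
```

```text
(no output)
```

View pics/e1.png

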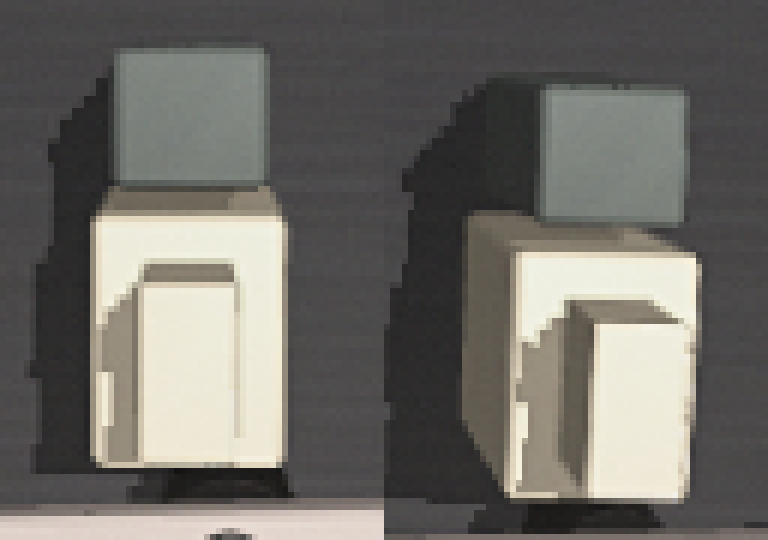

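View pics/e2.png

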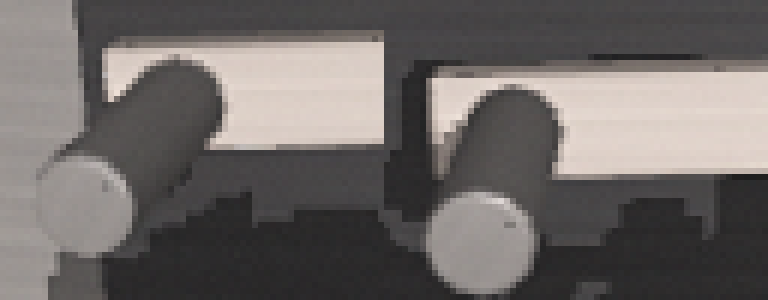

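```bash
python3 - <<'E'
from h import *
f=lambda a,b,o1=(250,110),o2=(310,110):tri([('w1',o1[0]+a[0]/6-.5,o1[1]+a[1]/6-.5),('w2',o2[0]+b[0]/6-.5,o2[1]+b[1]/6-.5)])
P=[f((139,281),(210,322)),f((235,281),(302,322)),f((235,463),(302,497)),f((139,463),(208,497))]
for p in P: print(p.round(4))
m=np.mean(P,0); v=(P[0]+P[3]-P[1]-P[2]); print('tab',m.round(4),'len',np.linalg.norm(P[0]+P[1]-P[2]-P[3])/2,'yaw x',np.arctan2(*((P[0]+P[1]-P[2]-P[3])[1::-1])))
po=f((85,205),(98,243),(160,190),(230,190)); print('post',po.round(4))
print('stop',f((191,185),(228,222)).round(4))
print('hinge cap',tri([('w1',80+305,202),('w2',80+359,209)]).round(4))
s=[tri([('w1',80+96,99),('w2',80+149,100)]),tri([('w1',80+333,100),('w2',80+379,109)])]; print(s)
for c in[(123,236),(175,237),(172,288),(121,287)]:
    z=np.load('pics/top0.npz');R=cv2.Rodrigues(z['rvec'])[0];C=-R.T@z['tvec'];d=R.T@np.array([(c[0]-z['cx'])/z['fx'],(c[1]-z['cy'])/z['fy'],1]);print('tray',(C+d*(.028-C[2])/d[2]).round(4))
E
```

```text
[5.35e-01 4.00e-04 9.88e-02]
[ 0.5363 -0.013   0.099 ]
[ 0.5118 -0.015   0.1048]
[ 0.5102 -0.0017  0.1031]
tab [ 0.5233 -0.0073  0.1014] len 0.02519126880503479 yaw x 0.0835551470477909
post [0.4773 0.078  0.1244]
stop [ 0.5472 -0.0058  0.0734]
hinge cap [ 0.4975 -0.1108  0.0755]
[array([0.58236998, 0.11621031, 0.01080824]), array([ 0.60528961, -0.14790737,  0.01995355])]
tray [0.4887 0.4345 0.028 ]
tray [0.4863 0.2895 0.028 ]
tray [0.3461 0.2947 0.028 ]
tray [0.3483 0.4356 0.028 ]
```

The measurements agree with the text: tab top z is 0.101 (0.100 expected), post–hinge distance 0.190, post top z 0.124, and yaw 0.084. Next I grasp the chock, lift it and place it.

```bash
python3 - <<'E'
from h import *
S=env.get_state
env.grip(0.045,40)
env.reach([.5233,-.0073,.22],Q(.084))
print(env.movel([.5233,-.0073,.1505],velocity=.08,stop_force=8), S()['tcp_pos'])
env.grip(0.0,40); s=S(); print(s['opening'],s['gripper_force'],s['force'],s['time'])
if .009<s['opening']<.02:
    print(env.movel([.5233,-.0073,.20],velocity=.05,stop_force=20),S()['force'])
    env.movel([.5233,-.0073,.33],velocity=.15)
    s=S();print(s['opening'],s['gripper_force'],s['force'],s['tcp_pos'],s['time'])
E
```

```text
False [ 0.5236385  -0.00722532  0.15088827]
0.013173907046720642 39.742485880851746 [ 0.37868853 -0.39979965  3.71150969] 5.3167
False [ 0.11003996 -0.08383292 -0.98141576]
0.013144912388829288 39.261324405670166 [-0.52563229 -0.38124057 -0.58847593] [ 0.52276054 -0.00740954  0.32900958] 7.475
```

```bash
python3 - <<'E'
from h import *
S=env.get_state
env.reach([.4174,.3636,.33],Q(.0))
env.movel([.4174,.3636,.165],velocity=.15)
print(env.movel([.4174,.3636,.138],velocity=.03,stop_force=4),S()['tcp_pos'],S()['force'])
env.grip(0.045)
env.movel([.4174,.3636,.30],velocity=.12); s=S(); print(s['force'],s['time'])
env.reach([.43,.25,.30],Q(.0)); shot('wrist','w3'); shot('top','top1'); shot('scene','scene1')
a=cv2.imread('pics/w3.png')[:,:]; b=cv2.imread('pics/top1.png')[200:300,100:160]
cv2.imwrite('pics/w3b.png',np.hstack([a,cv2.resize(b,(240,400)) if 0 else cv2.resize(b,(240,420))]))
E
```

```text
True [0.41731254 0.36355187 0.14307778] [-0.68106753 -0.46010102  5.83295979]
[-0.40683212 -0.53916159 -0.97338162] 12.725
```

View pics/w3b.png

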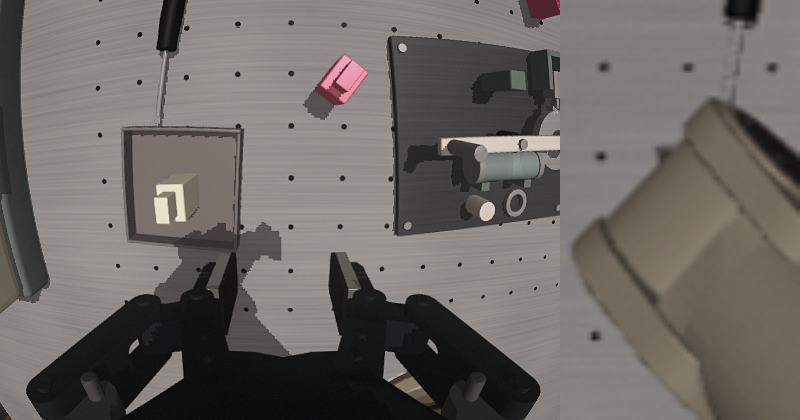

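The chock stands upright in the tray at (170,205), and nothing else has moved. Next I take the post between the fingers, biased slightly backwards so the glass is never loaded, and swing it back along its arc.

```bash
cat >> h.py <<'E'
H=np.array([.4974,-.1109]); YAW=.084
def post(a,z,side):
    p=YAW-a; return [H[0]-.19*np.sin(p),H[1]+.19*np.cos(p),z], Q(p+side*np.pi/2)
E
python3 - <<'E'
from h import *
S=env.get_state
side=None
for s in(1,-1):
    ks=[kin.inverse_kinematics(*post(a,.156,s)) for a in(0,.25,.52)]
    print(s,[None if k is None else np.round(k,2) for k in ks])
    if side is None and all(k is not None and abs(k[6])<2.8 for k in ks): side=s
print(side); open('side','w').write(str(side))
p,q=post(.005,.25,side); env.grip(.07,40); env.reach(p,q); print(S()['tcp_pos'],S()['time'])
p[2]=.156; print(env.movel(p,velocity=.08,stop_force=6),S()['force'])
E
```

```text
1 [array([ 0.33,  0.49, -0.76,  2.08,  0.49,  0.75, -0.65]), array([ 0.29,  0.54, -0.7 ,  1.98,  0.48,  0.79, -0.85]), array([ 0.27,  0.59, -0.64,  1.87,  0.46,  0.83, -1.04])]
-1 [array([-0.8 ,  0.45,  0.64,  2.15, -0.44,  0.66, -2.91]), array([-0.9 ,  0.6 ,  0.85,  2.05, -0.65,  0.78, -2.95]), array([-1.01,  0.96,  1.26,  1.95, -1.06,  1.11, -2.85])]
1
[0.48242692 0.07888705 0.25013902] 15.4333
False [0.58811476 0.34927189 0.53387776]
```

```bash
python3 - <<'E'
from h import *
S=env.get_state
env.grip(0,40); s=S(); print(s['opening'],s['gripper_force'],s['force'])
if .012<s['opening']<.02:
    for a in(.1,.2,.28,.34,.40,.46):
        p,q=post(a,.156,1); r=env.movel(p,velocity=.05,rot=q,stop_force=25)
        s=S(); ph=YAW-a; print(a,r,s['force'].round(1),'push',(-s['force'][:2]@[np.cos(ph),np.sin(ph)]).round(2),s['opening'].round(4),s['time'])
        if r: break
E
```

```text
0.014903304186635368 38.80849599838257 [-3.60128308 -0.07122115  5.84868204]Traceback (most recent call last):
  File "<stdin>", line 7, in <module>
AttributeError: 'float' object has no attribute 'round'
```

```bash
python3 - <<'E'
from h import *
S=env.get_state
for a in(.1,.2,.28,.34,.40,.46):
    if a>.1:
        p,q=post(a,.156,1); r=env.movel(p,velocity=.05,rot=q,stop_force=25)
    else: r=False
    s=S(); ph=YAW-a; print(a,r,s['force'].round(1),'push',-s['force'][:2]@[np.cos(ph),np.sin(ph)],s['opening'],s['tcp_pos'],s['time'])
    if r: break
E
```

```text
0.1 False [-6.6  0.   9.6] push 6.568305022665421 0.014796917813928619 [0.49932626 0.07934534 0.15606767] 17.8
0.2 False [-6.   1.2  6.8] push 6.140303766515902 0.014812860669480465 [0.51833065 0.07831717 0.15611801] 18.3333
0.28 False [-3.4 -0.2  5.7] push 3.306302897356026 0.015026281719530006 [0.53408807 0.07593155 0.15618119] 18.7833
0.34 False [-5.5  1.4  7.5] push 5.71869283715891 0.01504676623140359 [0.54462143 0.07365038 0.15612492] 19.1583
0.4 False [-6.8  1.7  7.8] push 6.987624219255249 0.014986787761253487 [0.55534268 0.0706452  0.15612441] 19.5333
0.46 False [-6.9  2.1  8.5] push 7.149589773922324 0.015114032411256188 [0.56594862 0.06700406 0.15614119] 19.9083
```

```bash
python3 - <<'E'
from h import *
S=env.get_state
p,q=post(.53,.156,1); r=env.movel(p,velocity=.015,rot=q,stop_force=14)
for i in range(2):
    s=S(); t=s['tcp_pos']; a=YAW+np.arctan2(t[0]-H[0],t[1]-H[1])
    print(r,a,s['force'],-s['force'][:2]@[np.cos(YAW-a),np.sin(YAW-a)],s['opening'],s['gripper_force'],s['time']); env.dwell(.5)
shot('top','top2');shot('scene','scene2');shot('wrist','w4')
a=[cv2.resize(cv2.imread(f'pics/{n}.png')[y:y+h,x:x+w],(400,300)) for n,x,y,w,h in(('scene2',170,120,200,150),('top2',100,150,260,195),('w4',0,0,560,420))]
cv2.imwrite('pics/fin.png',np.vstack([np.hstack(a[:2]),np.hstack([a[2],a[2]*0])]))
E
```

```text
False 0.5090662928450691 [-13.2166118    4.21003498  13.01873537] 13.776623158217777 0.014758134363197343 40.400376319885254 20.9417
False 0.5088771513998592 [-14.42734424   4.03035638  12.82674605] 14.805948711110412 0.01497105149024986 40.382341146469116 21.4417
```

View pics/fin.png

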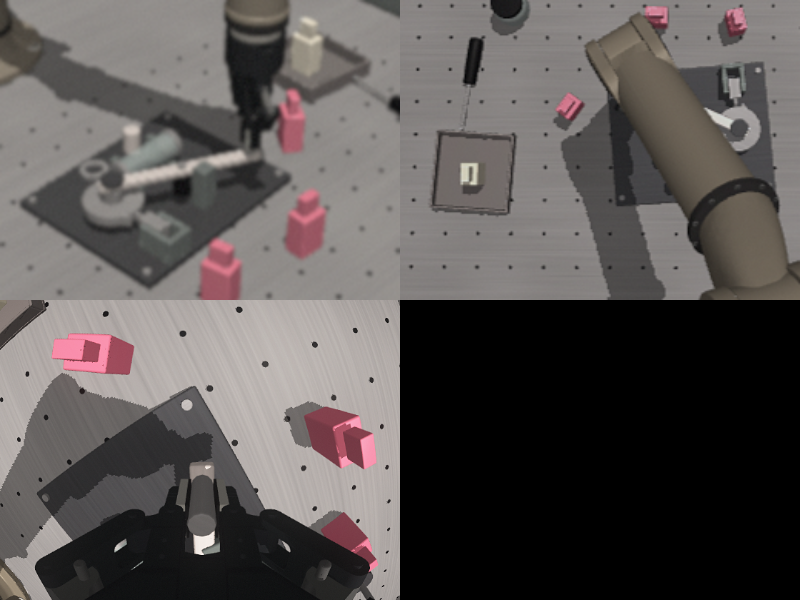

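The arm is back against the stop, at about 0.509 rad by my frame and 15 N push, above the spring's 8–10 N. The glass cell is on its saddles and the chock upright in the tray. One slight extra push will confirm the stop is solid.

```bash
python3 - <<'E'
from h import *
S=env.get_state
p,q=post(.55,.156,1); r=env.movel(p,velocity=.01,rot=q,stop_force=8)
env.dwell(.5); s=S(); t=s['tcp_pos']; a=YAW+np.arctan2(t[0]-H[0],t[1]-H[1])
print(r,a,s['force'],-s['force'][:2]@[np.cos(YAW-a),np.sin(YAW-a)],s['gripper_force'],s['time'])
E
```

```text
True 0.505422231579949 [-6.85471094  1.22632042 10.14719134] 6.756616161188242 40.50107717514038 22.9083
```

The force changes 8 N over 0.0036 rad, so the stop is solid. The trip relaxed the push, so I press again to the earlier hold and hand in.

```bash
python3 - <<'E'
from h import *
S=env.get_state
p,q=post(.532,.156,1); r=env.movel(p,velocity=.01,rot=q,stop_force=25)
env.dwell(1.); s=S(); t=s['tcp_pos']; a=YAW+np.arctan2(t[0]-H[0],t[1]-H[1])
f=-s['force'][:2]@[np.cos(YAW-a),np.sin(YAW-a)]
print(r,a,f,s['gripper_force'],s['time'])
if not r and f>10: print(job.job_done())
E
```

```text
False 0.5095927128112333 15.040434760648646 40.421549677848816 24.475
the job is handed in; nothing more can be done
None
```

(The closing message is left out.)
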